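# Zero the torque tester and put its driver away

### The job

Make the torque tester ready for the next check: turn its black knob anticlockwise until the red peak pointer is fully back against the stop at the green zero mark. Also put the blue screwdriver away in the empty half of the grey tray, lying flat beside the red one and parallel to it with its handle pointing the same way, set down rather than dropped. Leave the red screwdriver, the two bottles and the tape measure where they are.

Things in the scene. Friction and masses are not known exactly. Their poses are not given: they have to be found in the camera images.
- tester: Fixed bench torque tester: grey and blue wedge 150 mm wide, 190 mm deep, up to 110 mm high. Origin: centre of its underside; its -x is the low front, facing the robot. The dial panel (140 x 150 mm) slopes 20 degrees: outward normal (-0.342, 0, 0.940) in this frame. White dial, 114 mm diameter, 270 degree scale, green zero mark and steel stop pin at the lower left seen from the front.
- dial_centre (a point): Centre of the dial, on the panel surface, where the knob's axis leaves it; 85 mm above the bench. Axes as tester.
- knob_grip (a point): Point on the axis of the black knurled reset knob, 27 mm out from the panel, where to grip. The knob is a cylinder of 36 mm diameter, 9 to 38 mm above the panel, to be gripped at any angle. z axis: the knob's axis, out of the panel (20 degrees from vertical). The flat red pointer below it (5 mm above the panel) turns with it.
- reset_knob (a joint): Angle of the knob and red peak pointer in rad: 0 = against the zero stop, at the green mark; grows clockwise as seen from the front, to 4.6. The knob is stiff (about 0.08 N m) and stays where it is left. It starts between 1.9 and 3.5, too far for one grasp.
- tray: Fixed shallow grey tray 180 x 236 mm (x by y), floor 4 mm thick, rim 12 mm high and 5 mm wide. Origin: centre of its underside. A yellow rib along y (4 mm wide, 9 mm high) divides it at x = 0 into two places; the red screwdriver lies in the one at +x with its handle to the tray's +y, the one at -x is empty.
- free_place (a point): Centre of the empty place of the tray, on its floor (tray x = -42 mm, z = 4 mm). Axes as the tray; a driver lies along y.
- blue_driver: Blue-handled screwdriver, loose, lying flat, 170 mm long along its own y; round handle of 26 mm diameter from y = -11 to +85 mm, thin steel blade (6 mm) from y = -11 to -85 mm. It can roll. Origin: on the underside as it first lay, half way along. Weight about 60 g, balance point near y = +30 mm.
- blue_mid (a point): Point on the blue screwdriver's long axis, half way along it (13 mm above the surface it lies on). y axis along the screwdriver towards the handle.
- blue_handle_end (a point): End of the blue screwdriver's handle, on its long axis, 85 mm from blue_mid.
- red_driver: Red-handled screwdriver, loose, 195 mm long along its own y, handle of 26 mm diameter at +y; it lies in the tray's +x place. Leave it.
- red_handle_end (a point): End of the red screwdriver's handle, on its long axis, 98 mm from its middle.
- epoxy_a: Small white bottle with blue cap, 42 mm diameter, 115 mm high, standing at the right front of the bench, loose. Origin: centre of its underside. Leave it.
- epoxy_b: Small white bottle with orange cap, 42 mm diameter, 115 mm high, standing at the right front of the bench, loose. Origin: centre of its underside. Leave it.
- tape_measure: Black and orange tape measure, 32 x 82 x 66 mm, standing on the bench left of the work, loose. Origin: centre of its underside. Leave it.

How it is judged:
At the end, for the whole second after the job is handed in: The knob is still at its zero stop (within 0.03 rad). The blue screwdriver lies at rest, flat on the floor of the tray's empty half (middle within 33 mm of the place's centre lengthways), parallel to the red one within 0.22 rad, handle at the same end as the red one's (value of joint reset_knob below 0.03 rad and velocity of joint reset_knob between -0.05 and 0.05 rad/s and x of blue_mid in the frame of tray between -0.075 and -0.012 m and y of blue_mid in the frame of tray between -0.033 and 0.033 m and z of blue_mid in the frame of tray below 0.024 m and angle between blue_mid's own y axis and vertical between 1.5 and 1.64 rad and angle between the y axis of blue_mid and the y axis of red_driver, either way round below 0.22 rad and y of blue_handle_end in the frame of tray above 0.03 m and linear speed of blue_driver below 0.03 m/s); the robot touches nothing.
It fails at once if the blue screwdriver is let go more than 30 mm above the tray (contact force between the fingers and blue_driver below 0.02 N and height (world z) of blue_mid above 0.05 m).
It fails at once if the red screwdriver is moved more than 25 mm (distance of red_handle_end from where it was at the start of the episode above 0.025 m).
It fails at once if a bottle or the tape measure is moved more than 25 mm (distance of any of epoxy_a, epoxy_b, tape_measure from where it was at the start of the episode above 0.025 m).
It also fails if it takes over 72 s, if anything falls off the work surface, if the arm or the gripper's body presses on something with over 40 N, if the wrist force passes 120 N, or if a joint passes its speed limit or range.

### The arm

A 6-joint arm with a two-finger parallel gripper is mounted at the origin on a cart in front of the work surface, level with it; the furniture and walls round the work are solid. World frame = base frame: x ahead of the robot, y to its left, z up, the work surface at z = 0. Lengths are in m, angles in rad, forces in N, time in s.
With the tool pointing down it reaches from about 0.35 to 0.725 m from the base axis. Payload 4.3 kg.
Tool frame: the origin (TCP) lies midway between the tips of the shut fingers; the grasp point (between the pads) lies pinch_z behind it (pinch_z is the distance from the TCP to the grasp point, in m); z points along the fingers, y is the line along which they close (so a half turn about z gives the same grasp; the last joint's range is limited). The gripper opens to 85 mm and grips with 20 to 120 N. Pads are 22 mm wide; open, the fingers measure 114 mm over their backs; the gripper's body (76 mm by 85 mm) begins 54 mm behind the grasp point. The pads swing forward as they close: fully open they stand 13 mm farther back than shut.
Start: joints at [-1.263, 0.377, 0.081, 1.274, 0, 1.46], TCP at [0.233, -0.526, 0.231] pointing down, gripper open.
Joint ranges: [-2.72, 2.72], [-0.84, 1.66], [-1.02, 1.22], [-1.77, 2.12], [-1.37, 1.28], [-3.14, 3.14]. Speed limits (rad/s): [2.57, 2.57, 3.14, 3.14, 3.14, 3.14].

### API

Orientations are given as a unit quaternion [x, y, z, w].
In Python, from station import * gives the robot as it stands.
- The arm moves only by the tool move_arm, never from a script. Its argument "plan" is a list of rows, each an object with "angular": the turn, a rotation vector about the tool's x, y, z as a fraction of full scale, a list of three; "delta_pos": the shift along the tool's x, y, z as a fraction of full scale, a list of three; "claw": the closure, from -1 (fully open) to 1 (shut). A call has 1 to 12 rows; each row shifts and turns the commanded pose from where the row before left it, along the tool's axes as they then stand; what a row does not reach is not made up. Full scale, the value 1, is 150 mm for a shift and 360 degrees for a turn. A row lasts 1/12 s, in which the tool goes at most 41.7 mm and 7.16 degrees, less where a joint would pass 70% of its speed; a pose out of reach is approached as far as the arm can. A call with a number of a shift or a turn outside -1 to 1 is refused whole. A call with a gripper value outside its range is refused whole. The fingers move at their own pace and stop on an object; the grip force is fixed at half the most. Time passes only in rows, so rows that do not move let the fingers close. It gives the time, the measured TCP pose, the force, the opening and the grip force at its end, in the units of the state.
- state(): the state, without advancing time (a new reading comes with each control period).
- camera(name): name is "scene" or "top" or "wrist"; returns the picture (384x512x3 uint8, red, green, blue); there is no depth.
- calibration(name): a dict with "intrinsics" (3x3 intrinsics, pixels), "R" (3x3) and "t" (3): a world point X has camera coordinates R X + t. Camera axes: x right, y down, z forward; pixel columns grow to the right and rows downward; lengths in m; the calibration is good to about 2 mm. A picture is of the moment at which its call begins: read the wrist's pose just before it. calibration takes no time and is no camera call; for the wrist camera it gives the pose at the moment of the call.
- close_job(): hands the job in; it is judged then, once.
Trained networks look in the newest picture that a camera, given by its name, has taken for a name from the list of things; names that differ only in an ending like _2 or _b are one class to them, and where a whole thing is asked for, a point or a joint stands for the part that bears it (a point fixed in the world has none). Each returns a list of dicts, best first, with "conf" (0 to 1); they miss things now and then, are a little off and sometimes report something else, mostly with a low value. They report only what shows in the picture. A call takes as long as a camera call.
- search_frame(name, camera): "at" ([column, row] in pixels, amid what is visible of it).
- outline_of(name, camera): "region" (384x512 bool, what is visible of it) and "at" ([column, row] in pixels, amid what is visible of it).
- place_of(name, camera): "at" ([column, row] in pixels: a listed point, or the origin of a listed thing).
The state is a dict: "t": time; "joint_positions": joint angles; "joint_vel": joint speeds; "joint_torque": joint torques, N m; "position": TCP position; "tool_rot": TCP orientation; "wrist_force": force on the tool from outside, world axes, zero at the start; "wrist_torque": the same for the moment, N m; "width": opening from 0.0 (shut) to 1.0 (fully open); "finger_force": force on a finger pad.
Only numpy, scipy, OpenCV 4.12 (cv2) and the standard library are available. Lean on these libraries where they do the work, as an engineer would, in place of code of your own. Each camera call takes 0.05 s, during which the arm holds its last target. There are 200 camera calls.

## Working session

There is one attempt and no reset: what is moved stays moved. The work goes in short steps, Python scripts to look and compute and a tool call to move; the robot and the scene stay as the last step left them, time stands still between calls to the robot, and variables do not carry over. Pictures are saved under pics/ and viewed, at most 10 in all, crops included, and the job is handed in when it is done.

Besides the shell and the picture viewer there is one more tool, called as name([rows], argument=value, ...), one row to a line, values as JSON. move_arm: Moves the arm, as the interface text tells. Its arguments: {"type":"object","properties":{"plan":{"type":"array","items":{"type":"object","properties":{"angular":{"type":"array","items":{"type":"number"}},"delta_pos":{"type":"array","items":{"type":"number"}},"claw":{"type":"number"}}}}},"required":["plan"]}

```bash
ls; mkdir -p pics; cat > h.py <<'E'
from station import *
import numpy as np, cv2
from scipy.spatial.transform import Rotation as R
def ray(cam,px,c=None):
    c=c or calibration(cam); K=np.array(c["intrinsics"]);Rm=np.array(c["R"]);t=np.array(c["t"])
    o=-Rm.T@t; d=Rm.T@np.linalg.solve(K,[px[0],px[1],1]); return o,d/np.linalg.norm(d)
def atz(cam,px,z):
    o,d=ray(cam,px); return o+d*(z-o[2])/d[2]
def tri(rs):
    A=sum(np.eye(3)-np.outer(d,d) for o,d in rs); b=sum((np.eye(3)-np.outer(d,d))@o for o,d in rs)
    p=np.linalg.solve(A,b); return p,max(np.linalg.norm((np.eye(3)-np.outer(d,d))@(p-o)) for o,d in rs)
E
python3 - <<'E'
from h import *
np.set_printoptions(precision=4,suppress=True)
print(state())
for c in ("scene","top"):
    im=camera(c); cv2.imwrite(f"pics/{c}0.png",im[:,:,::-1])
    print(c,calibration(c))
r={}
for n in ["dial_centre","knob_grip","tester","tray","free_place","blue_mid","blue_handle_end","red_handle_end","red_driver","epoxy_a","tape_measure"]:
    for c in ("scene","top"):
        p=place_of(n,c); r[n,c]=p
        print(n,c,[(np.round(q["at"],1),round(q["conf"],2)) for q in p[:3]])
    if r[n,"scene"] and r[n,"top"]:
        print("   tri",tri([ray(c,r[n,c][0]["at"]) for c in("scene","top")]))
E
```

```text
pics
{'t': 0.0, 'joint_positions': array([-1.2633,  0.3781,  0.0796,  1.2744,  0.    ,  1.4605]), 'joint_vel': array([ 0.0007, -0.0015,  0.0008, -0.0017, -0.0009,  0.0001]), 'joint_torque': array([ -0.0016, -46.3606,  26.9874,   0.021 ,   0.0001,  -0.    ]), 'position': array([ 0.2331, -0.5249,  0.2304]), 'tool_rot': array([ 0.9783,  0.2074, -0.0001, -0.001 ]), 'wrist_force': array([ 0.1682, -0.6133, -0.0684]), 'wrist_torque': array([-0.0704, -0.006 , -0.0209]), 'finger_force': 0.0, 'width': 1.0021329118326776}
scene {'intrinsics': array([[490.6487,   0.    , 260.9735],
       [  0.    , 490.6487, 192.0786],
       [  0.    ,   0.    ,   1.    ]]), 'R': array([[-0.5399, -0.8417, -0.0038],
       [-0.4245,  0.2762, -0.8623],
       [ 0.7269, -0.4639, -0.5064]]), 't': array([0.4476, 0.2806, 1.135 ])}
top {'intrinsics': array([[381.1002,   0.    , 260.0054],
       [  0.    , 381.1002, 189.2393],
       [  0.    ,   0.    ,   1.    ]]), 'R': array([[ 0.0181, -0.9998,  0.0011],
       [-0.9931, -0.0181, -0.1157],
       [ 0.1157,  0.001 , -0.9933]]), 't': array([0.1302, 0.5726, 1.1151])}
[... 1528 characters left out ...]
 209.8]), 0.47)]
   tri (array([ 0.7262,  0.1282, -0.0437]), np.float64(0.20149825486618556))
red_driver scene [(array([214.3, 209.7]), 0.77)]
red_driver top [(array([217.4, 151.7]), 0.66)]
   tri (array([0.6835, 0.2698, 0.0142]), np.float64(0.005979609128551356))
epoxy_a scene [(array([350.6, 200.9]), 0.84), (array([360.2, 211.2]), 0.76)]
epoxy_a top [(array([343.8, 228.8]), 0.5), (array([349.2, 215.1]), 0.49)]
   tri (array([ 0.4623, -0.1027,  0.0345]), np.float64(0.009998034051665987))
tape_measure scene [(array([194.9, 270.7]), 0.64), (array([302.6, 159.5]), 0.62)]
tape_measure top [(array([159.6, 224.2]), 0.76)]
   tri (array([0.4588, 0.4422, 0.0077]), np.float64(0.0027622646296157623))
```

```bash
python3 - <<'E'
import cv2
a=cv2.imread("pics/top0.png")[90:290,110:410]; cv2.imwrite("pics/top0c.png",cv2.resize(a,None,fx=2.6,fy=2.6,interpolation=cv2.INTER_CUBIC))
E
```

```text
(no output)
```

View pics/top0c.png

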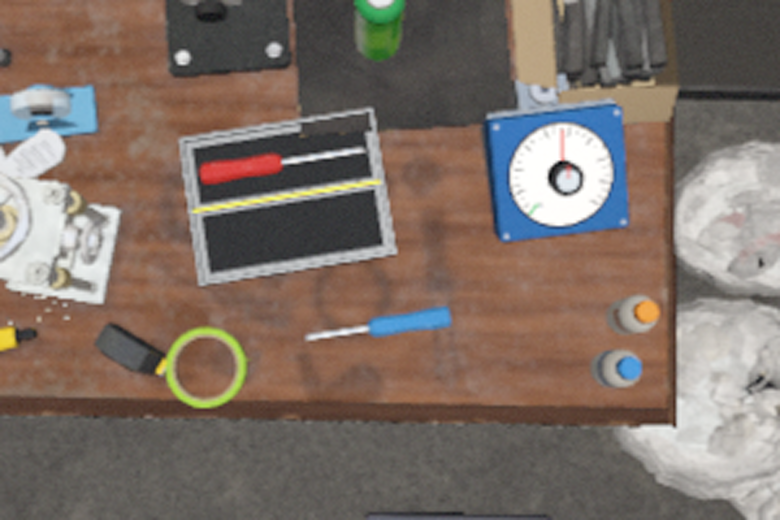

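View pics/scene0.png

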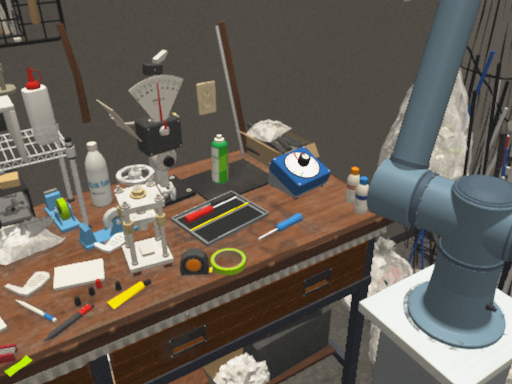

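The top crop shows the red pointer straight up at about (562,130) and the green zero at lower left (537,208). The blue driver's handle points right (-y) and the red driver's handle points left (+y), so blue needs about a half turn. Next I'll refine the geometry from outlines.

```bash
python3 - <<'E'
from h import *
import station
np.set_printoptions(precision=4,suppress=True)
print([ (n,getattr(station,n)) for n in dir(station) if 'pinch' in n.lower()], [n for n in dir(station) if n[0]!='_'])
camera("top")
def blob(n,z):
    o=outline_of(n,"top")
    for q in o[:1]:
        m=q["region"]; v,u=np.nonzero(m)
        P=np.array([atz("top",(a,b),z)[:2] for a,b in zip(u,v)])
        r=cv2.minAreaRect((P*1000).astype(np.float32)); print(n,q["conf"],m.sum(),"rect",r)
        c=P.mean(0); w,V=np.linalg.eigh(np.cov((P-c).T)); print("  mean",c,"axis",np.degrees(np.arctan2(V[1,1],V[0,1])), "corners",(cv2.boxPoints(r)/1000).round(3).tolist())
blob("tray",.010); blob("tray",.012); blob("blue_driver",.013); blob("red_driver",.017)
# tester corners (top panel) by crop pixel
for u,v,z in [(486,113,.11),(617,102,.11),(628,224,.06),(503,240,.06)]: print(atz("top",(110+u/2.6,90+v/2.6),z))
# tray corners picked
for u,v in [(180,140),(374,108),(396,256),(203,285)]: print("tray",atz("top",(110+u/2.6,90+v/2.6),.012))
for u,v in [(193,210),(382,181)]: print("rib",atz("top",(110+u/2.6,90+v/2.6),.009))
for u,v in [(305,338),(451,316)]: print("blue",atz("top",(110+u/2.6,90+v/2.6),.013))
print("knobtop",atz("top",(110+568/2.6,90+177/2.6),.121))
E
```

```text
[('pinch_z', 0.0187)] ['PlanningError', 'calibration', 'camera', 'close_job', 'outline_of', 'pinch_z', 'place_of', 'search_frame', 'state']Traceback (most recent call last):
  File "<stdin>", line 13, in <module>
  File "<stdin>", line 10, in blob
  File "h.py", line 8, in atz
    o,d=ray(cam,px); return o+d*(z-o[2])/d[2]
        ~~~^^^^^^^^
  File "h.py", line 5, in ray
    c=c or calibration(cam); K=np.array(c["intrinsics"]);Rm=np.array(c["R"]);t=np.array(c["t"])
           ~~~~~~~~~~~^^^^^
ValueError: time passes only in moves, steps and waits
```

```bash
sed -i 's/^def ray/CAL={}\ndef cal(n):\n    if n=="wrist": return calibration(n)\n    if n not in CAL: CAL[n]=calibration(n)\n    return CAL[n]\ndef ray/; s/c=c or calibration(cam)/c=c or cal(cam)/' h.py; python3 - <<'E'
from h import *
np.set_printoptions(precision=4,suppress=True)
camera("top")
def blob(n,z):
    o=outline_of(n,"top")
    for q in o[:1]:
        m=q["region"]; v,u=np.nonzero(m)
        P=np.array([atz("top",(a,b),z)[:2] for a,b in zip(u,v)])
        r=cv2.minAreaRect((P*1000).astype(np.float32)); print(n,q["conf"],m.sum(),"rect",r)
        c=P.mean(0); w,V=np.linalg.eigh(np.cov((P-c).T)); print("  mean",c,"axis",np.degrees(np.arctan2(V[1,1],V[0,1])), "corners",(cv2.boxPoints(r)/1000).round(3).tolist())
blob("tray",.012); blob("blue_driver",.013); blob("red_driver",.017)
for u,v,z in [(486,113,.11),(617,102,.11),(628,224,.06),(503,240,.06)]: print(atz("top",(110+u/2.6,90+v/2.6),z))
for u,v in [(180,140),(374,108),(396,256),(203,285)]: print("tray",atz("top",(110+u/2.6,90+v/2.6),.012))
for u,v in [(193,210),(382,181)]: print("rib",atz("top",(110+u/2.6,90+v/2.6),.009))
for u,v in [(305,338),(451,316)]: print("blue",atz("top",(110+u/2.6,90+v/2.6),.013))
print("knobtop",atz("top",(110+568/2.6,90+177/2.6),.121))
print("bottle",atz("top",(110+622/2.6,90+368/2.6),.115),atz("top",(110+646/2.6,90+312/2.6),.115))
E
```

```text
tray 0.96 3929 rect ((645.6837158203125, 263.6885986328125), (181.18292236328125, 238.22132873535156), 10.321212768554688)
  mean [0.6375 0.2644] axis 94.47218345811004 corners [[0.5350000262260437, 0.36500000953674316], [0.578000009059906, 0.12999999523162842], [0.7559999823570251, 0.16300000250339508], [0.7129999995231628, 0.3970000147819519]]
blue_driver 0.54 265 rect ((490.33331298828125, 151.24061584472656), (23.973989486694336, 165.9461212158203), 10.90803050994873)
  mean [0.4958 0.128 ] axis 99.75086541844395 corners [[0.46299999952316284, 0.23000000417232513], [0.49399998784065247, 0.06700000166893005], [0.5180000066757202, 0.07199999690055847], [0.4860000014305115, 0.23499999940395355]]
red_driver 0.86 274 rect ((681.7273559570312, 275.47723388671875), (25.366470336914062, 181.6504364013672), 8.326371192932129)
  mean [0.6783 0.3061] axis 99.96535753985721 corners [[0.656000018119812, 0.36399999260902405], [0.6819999814033508, 0.18400000035762787], [0.7070000171661377, 0.18700000643730164], [0.6809999942779541, 0.367000013589859]]
[0.7236 0.0379 0.11  ]
[ 0.7387 -0.1063  0.11  ]
[ 0.6108 -0.1291  0.06  ]
[0.5899 0.0129 0.06  ]
tray [0.7102 0.3945 0.012 ]
tray [0.7537 0.1632 0.012 ]
tray [0.5751 0.1336 0.012 ]
tray [0.5366 0.36   0.012 ]
rib [0.6262 0.3761 0.009 ]
rib [0.6653 0.1519 0.009 ]
blue [0.4766 0.2383 0.013 ]
blue [0.5054 0.068  0.013 ]
knobtop [ 0.6515 -0.0501  0.121 ]
bottle [ 0.4475 -0.108   0.115 ] [ 0.5075 -0.1342  0.115 ]
```

```bash
cat >> h.py <<'E'
import json,math
def Z(a): return R.from_euler('z',a)
def TK(yaw=math.radians(7.5),turn=0.):   # tool rotation over the knob; turn = about tool z
    n=Z(yaw).apply([-.342,0,.940]); n/=np.linalg.norm(n); x=Z(yaw).apply([0,1,0]); z=-n; y=np.cross(z,x)
    return R.from_matrix(np.c_[x,y,z])*Z(turn), n
def TD(yaw): # tool down, tool x at world yaw
    x=np.array([math.cos(yaw),math.sin(yaw),0]); z=np.array([0,0,-1.]); return R.from_matrix(np.c_[x,np.cross(z,x),z])
def plan(targets,claw,start=None,pr=True,vmax=.036,amax=6.8):
    """targets: list of (pos,R[,amax-dir rotvec]); prints rows; returns final pose"""
    s=state(); p,q=(s["position"],R.from_quat(s["tool_rot"])) if start is None else start
    p=np.array(p,float); out=[]
    for tp,tq in targets:
        tp=np.array(tp,float); d=np.linalg.norm(tp-p); rv=(q.inv()*tq).as_rotvec(); a=np.degrees(np.linalg.norm(rv))
        n=max(1,math.ceil(d/vmax),math.ceil(a/amax))
        for k in range(n):
            f=1/(n-k); dp=np.round(q.inv().apply((tp-p)*f)/.15,3); rr=np.round((q.inv()*tq).as_rotvec()*f/(2*math.pi),4)
            p=p+q.apply(dp*.15); q=q*R.from_rotvec(rr*2*math.pi); out.append({"delta_pos":dp.tolist(),"angular":rr.tolist(),"claw":claw})
    if pr:
        print(len(out),"rows"); 
        for i in range(0,len(out),12): print(json.dumps(out[i:i+12]).replace(" ",""))
    return p,q
E
python3 - <<'E'
from h import *
q,n=TK(); g=np.array([.653,-.049,.1104])
plan([(g+n*.13,q)],-1)
E
```

```text
17 rows
[{"delta_pos":[0.21,-0.109,-0.0],"angular":[-0.0028,0.0021,-0.0119],"claw":-1},{"delta_pos":[0.217,-0.093,0.001],"angular":[-0.0028,0.0021,-0.0119],"claw":-1},{"delta_pos":[0.223,-0.077,0.002],"angular":[-0.0028,0.0021,-0.0119],"claw":-1},{"delta_pos":[0.228,-0.06,0.004],"angular":[-0.0028,0.0021,-0.0119],"claw":-1},{"delta_pos":[0.232,-0.042,0.006],"angular":[-0.0028,0.0021,-0.0119],"claw":-1},{"delta_pos":[0.235,-0.025,0.008],"angular":[-0.0028,0.0021,-0.0119],"claw":-1},{"delta_pos":[0.236,-0.008,0.011],"angular":[-0.0028,0.0021,-0.0119],"claw":-1},{"delta_pos":[0.236,0.01,0.014],"angular":[-0.0028,0.0021,-0.0119],"claw":-1},{"delta_pos":[0.234,0.027,0.018],"angular":[-0.0028,0.0021,-0.0119],"claw":-1},{"delta_pos":[0.231,0.044,0.021],"angular":[-0.0028,0.0021,-0.0119],"claw":-1},{"delta_pos":[0.227,0.061,0.025],"angular":[-0.0028,0.0021,-0.0119],"claw":-1},{"delta_pos":[0.221,0.077,0.03],"angular":[-0.0028,0.0021,-0.0119],"claw":-1}]
[{"delta_pos":[0.215,0.093,0.034],"angular":[-0.0028,0.0021,-0.0119],"claw":-1},{"delta_pos":[0.207,0.108,0.038],"angular":[-0.0028,0.0021,-0.0119],"claw":-1},{"delta_pos":[0.197,0.122,0.043],"angular":[-0.0028,0.0021,-0.0119],"claw":-1},{"delta_pos":[0.187,0.135,0.048],"angular":[-0.0028,0.0021,-0.0118],"claw":-1},{"delta_pos":[0.176,0.148,0.053],"angular":[-0.0028,0.002,-0.0119],"claw":-1}]
```

move_arm([
  {"delta_pos":[0.21,-0.11,0],"angular":[-0.003,0.002,-0.012],"claw":-1},
  {"delta_pos":[0.22,-0.09,0],"angular":[-0.003,0.002,-0.012],"claw":-1},
  {"delta_pos":[0.22,-0.08,0],"angular":[-0.003,0.002,-0.012],"claw":-1},
  {"delta_pos":[0.23,-0.06,0],"angular":[-0.003,0.002,-0.012],"claw":-1},
  {"delta_pos":[0.23,-0.04,0.01],"angular":[-0.003,0.002,-0.012],"claw":-1},
  {"delta_pos":[0.235,-0.025,0.01],"angular":[-0.003,0.002,-0.012],"claw":-1},
  {"delta_pos":[0.235,-0.01,0.01],"angular":[-0.003,0.002,-0.012],"claw":-1},
  {"delta_pos":[0.235,0.01,0.015],"angular":[-0.003,0.002,-0.012],"claw":-1},
  {"delta_pos":[0.235,0.03,0.02],"angular":[-0.003,0.002,-0.012],"claw":-1},
  {"delta_pos":[0.23,0.045,0.02],"angular":[-0.003,0.002,-0.012],"claw":-1},
  {"delta_pos":[0.225,0.06,0.025],"angular":[-0.003,0.002,-0.012],"claw":-1},
  {"delta_pos":[0.22,0.08,0.03],"angular":[-0.003,0.002,-0.012],"claw":-1},
])

```text
t: 2.5
position: [0.4987, -0.1919, 0.2305]
tool_rot: [0.78, 0.612, 0.094, 0.092]
wrist_force: [0.5, 0.3, -0.2]
width: 1.0
finger_force: 0.0
```

```bash
python3 - <<'E'
from h import *
q,n=TK(); g=np.array([.653,-.049,.1104])
plan([(g+n*.13,q)],-1); print(state()["joint_positions"])
E
```

```text
5 rows
[{"delta_pos":[0.212,0.096,0.03],"angular":[-0.0025,0.0025,-0.0114],"claw":-1},{"delta_pos":[0.204,0.11,0.035],"angular":[-0.0026,0.0025,-0.0114],"claw":-1},{"delta_pos":[0.195,0.124,0.04],"angular":[-0.0025,0.0025,-0.0114],"claw":-1},{"delta_pos":[0.185,0.137,0.046],"angular":[-0.0026,0.0025,-0.0114],"claw":-1},{"delta_pos":[0.174,0.149,0.05],"angular":[-0.0025,0.0024,-0.0115],"claw":-1}]
[-0.55188592  0.07974907 -0.34398629  0.90754086  0.11209019  1.27141548]
```

move_arm([
  {"delta_pos":[0.21,0.095,0.03],"angular":[-0.0025,0.0025,-0.0115],"claw":-1},
  {"delta_pos":[0.205,0.11,0.035],"angular":[-0.0025,0.0025,-0.0115],"claw":-1},
  {"delta_pos":[0.195,0.125,0.04],"angular":[-0.0025,0.0025,-0.0115],"claw":-1},
  {"delta_pos":[0.185,0.135,0.045],"angular":[-0.0025,0.0025,-0.0115],"claw":-1},
  {"delta_pos":[0.175,0.15,0.05],"angular":[-0.0025,0.0025,-0.0115],"claw":-1},
  {"delta_pos":[0,0,0],"angular":[0,0,0],"claw":-1},
  {"delta_pos":[0,0,0],"angular":[0,0,0],"claw":-1},
])

```text
t: 3.08
position: [0.6086, -0.0555, 0.2321]
tool_rot: [0.649, 0.741, 0.13, 0.113]
wrist_force: [-0.1, 0.3, -1.5]
width: 1.0
finger_force: 0.0
```

```bash
python3 - <<'E'
from h import *
np.set_printoptions(precision=4,suppress=True)
c=calibration("wrist"); im=camera("wrist"); cv2.imwrite("pics/w1.png",im[:,:,::-1])
rs={}
o=-c["R"].T@c["t"]; print("cam",o,"fwd",c["R"][2], state()["joint_positions"])
for nme,z in [("dial_centre",.085),("knob_grip",.1104)]:
    for a in place_of(nme,"wrist")[:2]:
        oo,d=ray("wrist",a["at"],c); print(nme,a["at"],a["conf"],oo+d*(z-oo[2])/d[2])
E
```

```text
cam [0.5493 0.018  0.3659] fwd [ 0.3611 -0.2696 -0.8927] [-0.2634  0.1664 -0.2675  0.8163  0.131   1.1986]
dial_centre [253.5, 174.1] 0.68 [ 0.6594 -0.0491  0.085 ]
knob_grip [254.3, 185.1] 0.8 [ 0.6518 -0.0543  0.1104]
```

View pics/w1.png

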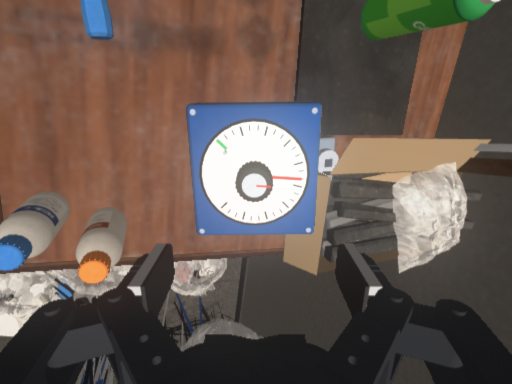

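```bash
cat > fit.py <<'E'
from h import *
np.set_printoptions(precision=4,suppress=True)
c=calibration("wrist"); im=camera("wrist")
hsv=cv2.cvtColor(im,cv2.COLOR_RGB2HSV)
# white dial: flood the biggest bright, unsaturated component
w=((hsv[...,2]>190)&(hsv[...,1]<40)).astype(np.uint8)
u0,v0=place_of("dial_centre","wrist")[0]["at"]
cs,_=cv2.findContours(w,cv2.RETR_EXTERNAL,cv2.CHAIN_APPROX_NONE)
cs=[k for k in cs if cv2.pointPolygonTest(cv2.convexHull(k),(float(u0),float(v0)),False)>0]
k=max(cs,key=cv2.contourArea); h=cv2.convexHull(k)[:,0]
b=cv2.inRange(hsv,(105,120,60),(125,255,255)); cb,_=cv2.findContours(b,cv2.RETR_EXTERNAL,cv2.CHAIN_APPROX_NONE)
kb=min(cb,key=lambda q:-cv2.contourArea(q)); hb=cv2.convexHull(kb)[:,0]
for yaw in (7.5,):
    q,n=TK(math.radians(yaw)); P0=np.array([.6594,-.0491,.085])
    for _ in range(4):
        def pl(px):
            o,d=ray("wrist",px,c); return o+d*((P0-o)@n)/(d@n)
        ex=Z(math.radians(yaw)).apply([.94,0,.342]); ey=Z(math.radians(yaw)).apply([0,1,0])
        A=np.array([[ (pl(p)-P0)@ex,(pl(p)-P0)@ey] for p in h]); (cx,cy),rad=cv2.minEnclosingCircle((A*1000).astype(np.float32))
        P1=P0+ex*cx/1000+ey*cy/1000
        P1=P1+0; o=-c["R"].T@c["t"]; d=P1-o; P0=o+d*(.085-o[2])/d[2]
    B=np.array([[ (pl(p)-P0)@ex,(pl(p)-P0)@ey] for p in hb])
    r=cv2.minAreaRect((B*1000).astype(np.float32)); 
    print("dial",P0,"rad mm",rad,"blue rect (x,y mm from dial)",r)
    print("knob_grip",P0+n*.027)
    # red pointer pixels
    red=cv2.inRange(hsv,(0,120,120),(8,255,255))|cv2.inRange(hsv,(172,120,120),(180,255,255))
    g=cv2.inRange(hsv,(45,100,80),(80,255,255))
    for nm,m,hh in (("red",red,.005),("green",g,0)):
        v,u=np.nonzero(m); Q=np.array([[ (pl((a,e))-P0)@ex,(pl((a,e))-P0)@ey] for a,e in zip(u,v)]).reshape(-1,2)
        rr=np.hypot(*Q.T); Q=Q[(rr<.058)&(rr>.032)]; 
        if len(Q): m_=Q.mean(0); print(nm,len(Q),"clockwise from top deg",np.degrees(np.arctan2(-m_[1],m_[0])))
E
python3 fit.py
```

```text
dial [ 0.6602 -0.0499  0.085 ] rad mm 57.57944107055664 blue rect (x,y mm from dial) ((-0.42723846435546875, 45.845375061035156), (58.381752014160156, 136.09060668945312), 89.8524169921875)
knob_grip [ 0.6511 -0.0511  0.1104]
red 26 clockwise from top deg 4.8727162429009345
green 19 clockwise from top deg -135.7733131579186
```

The wrist view shows the dial at about (254,171), the pointer to the right (tester back, about +5°) and green at (222,145). The fitted dial radius is 57.6 mm against 57 true, so the knob sits at about 2.45 rad. Now to the grip.

```bash
python3 - <<'E'
from h import *
q,n=TK(); g=np.array([.6511,-.0511,.1104])
plan([(g+n*.06,q),(g-n*.0187,q)],-1,vmax=.025)
E
```

```text
7 rows
[{"delta_pos":[0.002,-0.001,0.155],"angular":[-0.0002,0.0,-0.0002],"claw":-1},{"delta_pos":[0.002,-0.001,0.154],"angular":[-0.0001,0.0,-0.0001],"claw":-1},{"delta_pos":[0.002,-0.0,0.155],"angular":[-0.0002,0.0,-0.0002],"claw":-1},{"delta_pos":[0.0,-0.0,0.131],"angular":[0.0,0.0,0.0],"claw":-1},{"delta_pos":[0.0,-0.0,0.131],"angular":[0.0,0.0,0.0],"claw":-1},{"delta_pos":[0.0,-0.0,0.131],"angular":[0.0,0.0,0.0],"claw":-1},{"delta_pos":[0.0,-0.0,0.131],"angular":[0.0,0.0,0.0],"claw":-1}]
```

move_arm([
  {"delta_pos":[0.002,-0.001,0.155],"angular":[-0.0005,0,-0.0005],"claw":-1},
  {"delta_pos":[0.002,0,0.155],"angular":[0,0,0],"claw":-1},
  {"delta_pos":[0.002,0,0.155],"angular":[0,0,0],"claw":-1},
  {"delta_pos":[0,0,0.13],"angular":[0,0,0],"claw":-1},
  {"delta_pos":[0,0,0.13],"angular":[0,0,0],"claw":-1},
  {"delta_pos":[0,0,0.13],"angular":[0,0,0],"claw":-1},
  {"delta_pos":[0,0,0.13],"angular":[0,0,0],"claw":-1},
  {"delta_pos":[0,0,0],"angular":[0,0,0],"claw":-1},
  {"delta_pos":[0,0,0],"angular":[0,0,0],"claw":-1},
])

```text
t: 4.08
position: [0.6568, -0.0497, 0.0923]
tool_rot: [0.649, 0.741, 0.13, 0.113]
wrist_force: [0.6, -0.3, 0.3]
width: 0.999
finger_force: 0.0
```

move_arm([
  {"delta_pos":[0,0,0],"angular":[0,0,0],"claw":1},
  {"delta_pos":[0,0,0],"angular":[0,0,0],"claw":1},
  {"delta_pos":[0,0,0],"angular":[0,0,0],"claw":1},
  {"delta_pos":[0,0,0],"angular":[0,0,0],"claw":1},
  {"delta_pos":[0,0,0],"angular":[0,0,0],"claw":1},
  {"delta_pos":[0,0,0],"angular":[0,0,0],"claw":1},
  {"delta_pos":[0,0,0],"angular":[0,0,0],"claw":1},
  {"delta_pos":[0,0,0],"angular":[0,0,0],"claw":1},
  {"delta_pos":[0,0,0],"angular":[0,0,0],"claw":1},
  {"delta_pos":[0,0,0],"angular":[0,0,0],"claw":1},
])

```text
t: 4.92
position: [0.6574, -0.0496, 0.0945]
tool_rot: [0.649, 0.741, 0.13, 0.115]
wrist_force: [-7.6, -1.8, 7.5]
width: 0.402
finger_force: 59.0
```

move_arm([
  {"delta_pos":[0,0,0],"angular":[0,0,-0.01],"claw":1},
  {"delta_pos":[0,0,0],"angular":[0,0,-0.015],"claw":1},
  {"delta_pos":[0,0,0],"angular":[0,0,-0.015],"claw":1},
  {"delta_pos":[0,0,0],"angular":[0,0,-0.015],"claw":1},
  {"delta_pos":[0,0,0],"angular":[0,0,-0.015],"claw":1},
  {"delta_pos":[0,0,0],"angular":[0,0,-0.015],"claw":1},
  {"delta_pos":[0,0,0],"angular":[0,0,-0.015],"claw":1},
  {"delta_pos":[0,0,0],"angular":[0,0,-0.015],"claw":1},
  {"delta_pos":[0,0,0],"angular":[0,0,-0.015],"claw":1},
  {"delta_pos":[0,0,0],"angular":[0,0,-0.015],"claw":1},
])

```text
t: 5.75
position: [0.6576, -0.0494, 0.0946]
tool_rot: [0.255, 0.951, 0.066, 0.161]
wrist_force: [-7.3, -1.2, 6.9]
width: 0.403
finger_force: 59.2
```

```bash
python3 - <<'E'
from h import *
np.set_printoptions(precision=4,suppress=True)
s=state(); print(s["joint_positions"],s["wrist_torque"],s["wrist_force"]); q,n=TK(); print((q.inv()*R.from_quat(s["tool_rot"])).as_rotvec(degrees=True), s["position"]+n*.0187)
E
```

```text
[-0.2283  0.3632 -0.3858  0.493   0.1205  0.3147] [ 0.0668  0.8445 -0.0424] [-7.2977 -1.216   6.9216]
[ -0.0266  -0.0242 -52.5365] [ 0.6512 -0.0503  0.1122]
```

move_arm([
  {"delta_pos":[0,0,0],"angular":[0,0,-0.018],"claw":1},
  {"delta_pos":[0,0,0],"angular":[0,0,-0.018],"claw":1},
  {"delta_pos":[0,0,0],"angular":[0,0,-0.018],"claw":1},
  {"delta_pos":[0,0,0],"angular":[0,0,-0.018],"claw":1},
  {"delta_pos":[0,0,0],"angular":[0,0,-0.018],"claw":1},
  {"delta_pos":[0,0,0],"angular":[0,0,-0.018],"claw":1},
  {"delta_pos":[0,0,0],"angular":[0,0,-0.018],"claw":1},
  {"delta_pos":[0,0,0],"angular":[0,0,-0.018],"claw":1},
  {"delta_pos":[0,0,0],"angular":[0,0,-0.018],"claw":1},
  {"delta_pos":[0,0,0],"angular":[0,0,-0.018],"claw":1},
  {"delta_pos":[0,0,0],"angular":[0,0,-0.015],"claw":1},
])

```text
t: 6.67
position: [0.6574, -0.0492, 0.0946]
tool_rot: [-0.339, 0.925, -0.038, 0.17]
wrist_force: [-6.6, -0.6, 7.8]
width: 0.404
finger_force: 59.3
```

```bash
cat > st.py <<'E'
from h import *
np.set_printoptions(precision=4,suppress=True)
s=state(); print(s["joint_positions"],s["wrist_torque"],s["wrist_force"]); q,n=TK(); print((q.inv()*R.from_quat(s["tool_rot"])).as_rotvec(degrees=True), s["position"]+n*.0187, "tq about n",s["wrist_torque"]@n)
E
python3 st.py
```

```text
[-0.2282  0.3631 -0.3858  0.4932  0.1209 -0.9111] [0.2066 1.1145 0.0481] [-6.5765 -0.604   7.7837]
[  -0.0346   -0.0158 -122.7734] [ 0.6511 -0.0501  0.1121] tq about n -0.07461657317824825
```

move_arm([
  {"delta_pos":[0,0,0],"angular":[0,0,-0.006],"claw":1},
  {"delta_pos":[0,0,0],"angular":[0,0,-0.006],"claw":1},
  {"delta_pos":[0,0,0],"angular":[0,0,-0.006],"claw":1},
  {"delta_pos":[0,0,0],"angular":[0,0,-0.006],"claw":1},
  {"delta_pos":[0,0,0],"angular":[0,0,-0.006],"claw":1},
  {"delta_pos":[0,0,0],"angular":[0,0,0],"claw":1},
])

```text
t: 7.17
position: [0.6574, -0.0492, 0.0945]
tool_rot: [-0.423, 0.889, -0.053, 0.165]
wrist_force: [-7.7, -0.9, 7.9]
width: 0.404
finger_force: 59.3
```

```bash
python3 st.py
```

```text
[-0.2282  0.3631 -0.3859  0.4933  0.1208 -1.096 ] [0.0792 1.1931 0.1206] [-7.7354 -0.8683  7.9323]
[  -0.0252   -0.014  -133.3671] [ 0.651  -0.0501  0.1121] tq about n 0.03321460912857926
```

move_arm([
  {"delta_pos":[0,0,0],"angular":[0,0,-0.006],"claw":1},
  {"delta_pos":[0,0,0],"angular":[0,0,-0.006],"claw":1},
  {"delta_pos":[0,0,0],"angular":[0,0,-0.006],"claw":1},
  {"delta_pos":[0,0,0],"angular":[0,0,-0.006],"claw":1},
  {"delta_pos":[0,0,0],"angular":[0,0,-0.006],"claw":1},
])

```text
t: 7.58
position: [0.6571, -0.0499, 0.0943]
tool_rot: [-0.504, 0.846, -0.069, 0.159]
wrist_force: [-6.7, -1.6, 7.5]
width: 0.402
finger_force: 60.0
```

```bash
python3 st.py
```

```text
[-0.2286  0.3633 -0.3861  0.4934  0.1194 -1.2823] [ 0.225   1.242  -1.1976] [-6.6945 -1.6006  7.4842]
[   0.0906    0.0138 -144.0149] [ 0.6508 -0.0508  0.1118] tq about n -1.257106551256948
```

move_arm([
  {"delta_pos":[0,0,0],"angular":[0,0,-0.006],"claw":1},
  {"delta_pos":[0,0,0],"angular":[0,0,-0.006],"claw":1},
  {"delta_pos":[0,0,0],"angular":[0,0,-0.006],"claw":1},
  {"delta_pos":[0,0,0],"angular":[0,0,0],"claw":1},
])

```text
t: 7.92
position: [0.6579, -0.0481, 0.0946]
tool_rot: [-0.551, 0.816, -0.076, 0.157]
wrist_force: [-4.2, 2.6, 5.8]
width: 0.402
finger_force: 59.9
```

```bash
python3 st.py
```

```text
[-0.2276  0.3634 -0.3857  0.4928  0.1237 -1.3944] [ 1.0474  0.7598 -0.6981] [-4.1996  2.6066  5.816 ]
[  -0.26     -0.0647 -150.4976] [ 0.6515 -0.0489  0.1122] tq about n -1.0449816154602296
```

move_arm([
  {"delta_pos":[0,0,0],"angular":[0,0,0],"claw":-1},
  {"delta_pos":[0,0,0],"angular":[0,0,0],"claw":-1},
  {"delta_pos":[0,0,0],"angular":[0,0,0],"claw":-1},
  {"delta_pos":[0,0,0],"angular":[0,0,0],"claw":-1},
  {"delta_pos":[0,0,0],"angular":[0,0,0],"claw":-1},
  {"delta_pos":[0,0,0],"angular":[0,0,0],"claw":-1},
  {"delta_pos":[0,0,-0.1],"angular":[0,0,0],"claw":-1},
  {"delta_pos":[0,0,-0.2],"angular":[0,0,0],"claw":-1},
  {"delta_pos":[0,0,-0.2],"angular":[0,0,0],"claw":-1},
  {"delta_pos":[0,0,-0.2],"angular":[0,0,0],"claw":-1},
  {"delta_pos":[0,0,-0.2],"angular":[0,0,0],"claw":-1},
  {"delta_pos":[0,0,0],"angular":[0,0,0],"claw":-1},
])

```text
t: 8.92
position: [0.6147, -0.0562, 0.2276]
tool_rot: [-0.551, 0.815, -0.081, 0.159]
wrist_force: [1.4, -0.1, 0.9]
width: 0.999
finger_force: 0.0
```

```bash
python3 st.py; python3 - <<'E'
from h import *
im=camera("wrist"); cv2.imwrite("pics/w2.png",im[:,:,::-1])
E
python3 fit.py
python3 - <<'E'
from h import *
# pre-grasp of blue driver: tool x yaw 99.6 deg (opposite of handle dir -80.4)
a=math.radians(-80.4); u=np.array([math.cos(a),math.sin(a),0]); m=np.array([.491,.153,.0])
plan([(m+u*.03+[0,0,.20],TD(a+math.pi))],-1)
E
```

```text
[-0.2606  0.1709 -0.2795  0.7852  0.1315 -1.427 ] [-0.0399  0.2605 -0.011 ] [ 1.4333 -0.1436  0.881 ]
[   0.0401   -0.8353 -150.6383] [ 0.6084 -0.0571  0.2451] tq about n -0.008480140410804903
dial [ 0.66  -0.049  0.085] rad mm 57.527408599853516 blue rect (x,y mm from dial) ((-0.11609649658203125, -45.86617660522461), (134.99188232421875, 56.85116958618164), 1.1965062618255615)
knob_grip [ 0.6508 -0.0503  0.1104]
red 29 clockwise from top deg -134.8133809862012
green 1 clockwise from top deg -135.68328774830073
22 rows
[{"delta_pos":[-0.037,0.053,-0.004],"angular":[0.0008,0.0033,0.0185],"claw":-1},{"delta_pos":[-0.03,0.057,-0.005],"angular":[0.0008,0.0033,0.0185],"claw":-1},{"delta_pos":[-0.023,0.06,-0.006],"angular":[0.0008,0.0033,0.0185],"claw":-1},{"delta_pos":[-0.016,0.063,-0.006],"angular":[0.0008,0.0033,0.0185],"claw":-1},{"delta_pos":[-0.009,0.064,-0.007],"angular":[0.0008,0.0033,0.0185],"claw":-1},{"delta_pos":[-0.001,0.065,-0.007],"angular":[0.0008,0.0033,0.0185],"claw":-1},{"delta_pos":[0.007,0.064,-0.008],"angular":[0.0008,0.0033,0.0185],"claw":-1},{"delta_pos":[0.014,0.0
[... 446 characters left out ...]
{"delta_pos":[0.052,0.039,-0.005],"angular":[0.0008,0.0033,0.0185],"claw":-1},{"delta_pos":[0.056,0.032,-0.004],"angular":[0.0008,0.0033,0.0185],"claw":-1},{"delta_pos":[0.06,0.026,-0.003],"angular":[0.0008,0.0033,0.0185],"claw":-1},{"delta_pos":[0.062,0.018,-0.002],"angular":[0.0008,0.0033,0.0185],"claw":-1},{"delta_pos":[0.064,0.011,-0.001],"angular":[0.0008,0.0033,0.0185],"claw":-1},{"delta_pos":[0.065,0.004,0.001],"angular":[0.0008,0.0033,0.0185],"claw":-1},{"delta_pos":[0.065,-0.004,0.002],"angular":[0.0008,0.0033,0.0185],"claw":-1},{"delta_pos":[0.063,-0.011,0.004],"angular":[0.0008,0.0033,0.0185],"claw":-1},{"delta_pos":[0.062,-0.019,0.005],"angular":[0.0009,0.0032,0.0185],"claw":-1}]
```

View pics/w2.png

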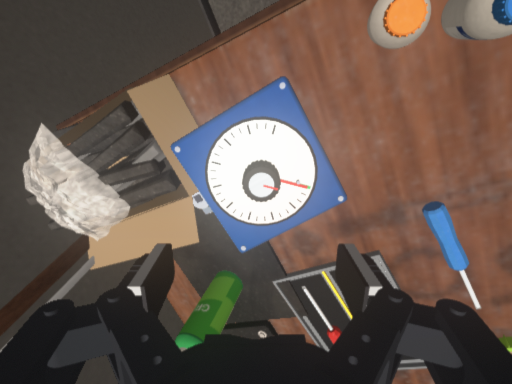

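The wrist view shows the red pointer lying over the green mark at about (308,187). Together with the stop torque of about 1.1 N m, that means the knob is at zero. Next the blue driver, gripped with the smaller turn of the tool.

```bash
python3 - <<'E'
from h import *
a=math.radians(-80.4); u=np.array([math.cos(a),math.sin(a),0]); m=np.array([.491,.153,.0])
plan([(m+u*.03+[0,0,.20],TD(a))],-1)
E
```

```text
6 rows
[{"delta_pos":[-0.135,0.195,-0.014],"angular":[-0.0091,0.0022,-0.0144],"claw":-1},{"delta_pos":[-0.152,0.183,-0.005],"angular":[-0.0091,0.0022,-0.0144],"claw":-1},{"delta_pos":[-0.168,0.169,0.003],"angular":[-0.0092,0.0022,-0.0145],"claw":-1},{"delta_pos":[-0.183,0.152,0.01],"angular":[-0.0091,0.0023,-0.0144],"claw":-1},{"delta_pos":[-0.196,0.134,0.015],"angular":[-0.0092,0.0022,-0.0145],"claw":-1},{"delta_pos":[-0.208,0.115,0.019],"angular":[-0.0091,0.0023,-0.0144],"claw":-1}]
```

move_arm([
  {"delta_pos":[-0.135,0.195,-0.015],"angular":[-0.009,0.002,-0.0145],"claw":-1},
  {"delta_pos":[-0.15,0.185,-0.005],"angular":[-0.009,0.002,-0.0145],"claw":-1},
  {"delta_pos":[-0.17,0.17,0.005],"angular":[-0.009,0.002,-0.0145],"claw":-1},
  {"delta_pos":[-0.185,0.15,0.01],"angular":[-0.009,0.0025,-0.0145],"claw":-1},
  {"delta_pos":[-0.195,0.135,0.015],"angular":[-0.0095,0.0025,-0.0145],"claw":-1},
  {"delta_pos":[-0.21,0.115,0.02],"angular":[-0.0095,0.002,-0.0145],"claw":-1},
  {"delta_pos":[0,0,0],"angular":[0,0,0],"claw":-1},
  {"delta_pos":[0,0,0],"angular":[0,0,0],"claw":-1},
])

```text
t: 9.73
position: [0.4942, 0.1255, 0.1973]
tool_rot: [0.766, -0.643, -0.002, 0.002]
wrist_force: [0.7, -0.4, 0.2]
width: 0.999
finger_force: 0.0
```

```bash
python3 - <<'E'
from h import *
np.set_printoptions(precision=4,suppress=True)
c=calibration("wrist"); im=camera("wrist"); cv2.imwrite("pics/w3.png",im[:,:,::-1]); s=state(); print(s["position"],s["joint_positions"])
w=lambda px,z: (lambda o,d:o+d*(z-o[2])/d[2])(*ray("wrist",px,c))
for n,z in [("blue_mid",.013),("blue_handle_end",.013),("free_place",.004),("red_handle_end",.017)]:
    for a in place_of(n,"wrist")[:2]: print(n,np.array(a["at"]),round(a["conf"],2),w(a["at"],z))
for q in outline_of("blue_driver","wrist")[:1]:
    hsv=cv2.cvtColor(im,cv2.COLOR_RGB2HSV); v,u=np.nonzero(q["region"]&(hsv[...,1]>110)&(hsv[...,0]>95)&(hsv[...,0]<125))
    P=np.array([w((a,b),.013)[:2] for a,b in zip(u,v)]); r=cv2.minAreaRect((P*1000).astype(np.float32)); print(q["conf"],len(u),r, cv2.boxPoints(r).tolist())
    cc=P.mean(0); W,V=np.linalg.eigh(np.cov((P-cc).T)); print("handle mean",cc,"axis",np.degrees(np.arctan2(V[1,1],V[0,1])))
E
```

```text
[0.4949 0.1243 0.1978] [ 0.1215  0.2617 -0.1689  1.1435  0.0006 -1.6208]
blue_mid [254.6 189.6] 0.74 [0.4881 0.1518 0.013 ]
blue_handle_end [251.9 117.2] 0.57 [0.5059 0.0681 0.013 ]
free_place [157.1 246.7] 0.98 [0.6021 0.2561 0.004 ]
red_handle_end [104.  313.9] 0.79 [0.6646 0.3672 0.017 ]
0.94 1479 ((496.4169921875, 116.972900390625), (22.95425796508789, 95.82234191894531), 9.196911811828613) [[477.42987060546875, 162.43380737304688], [492.74493408203125, 67.84326171875], [515.4041137695312, 71.51199340820312], [500.08905029296875, 166.1025390625]]
handle mean [0.4972 0.1131] axis 99.42731090783273
```

View pics/w3.png

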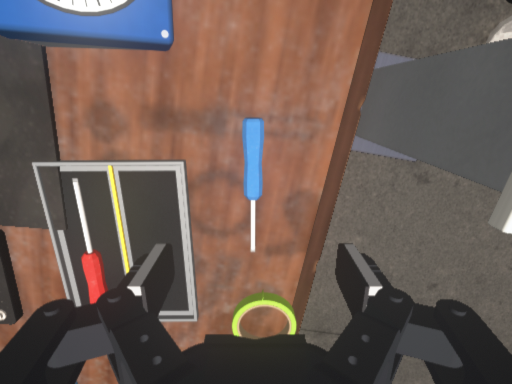

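The wrist view has the blue driver at columns 243–263, handle end (252,118), blade tip (252,250). The fit gives a handle length of 96 mm, and the grip point is (0.495, 0.124), which is where the TCP already stands. Descending.

move_arm([
  {"delta_pos":[0,0,0.2],"angular":[0,0,0.0015],"claw":-1},
  {"delta_pos":[0,0,0.25],"angular":[0,0,0],"claw":-1},
  {"delta_pos":[0,0,0.25],"angular":[0,0,0],"claw":-1},
  {"delta_pos":[0,0,0.25],"angular":[0,0,0],"claw":-1},
  {"delta_pos":[0,0,0.2],"angular":[0,0,0],"claw":-1},
  {"delta_pos":[0,0,0.12],"angular":[0,0,0],"claw":-1},
  {"delta_pos":[0,0,0],"angular":[0,0,0],"claw":-1},
  {"delta_pos":[0,0,0],"angular":[0,0,0],"claw":-1},
])

```text
t: 10.7
position: [0.4945, 0.1232, 0.0087]
tool_rot: [0.761, -0.649, -0.001, 0.001]
wrist_force: [0.7, -0.3, 1.4]
width: 0.998
finger_force: 0.0
```

move_arm([
  {"delta_pos":[0,0,0],"angular":[0,0,0],"claw":1},
  {"delta_pos":[0,0,0],"angular":[0,0,0],"claw":1},
  {"delta_pos":[0,0,0],"angular":[0,0,0],"claw":1},
  {"delta_pos":[0,0,0],"angular":[0,0,0],"claw":1},
  {"delta_pos":[0,0,0],"angular":[0,0,0],"claw":1},
  {"delta_pos":[0,0,0],"angular":[0,0,0],"claw":1},
  {"delta_pos":[0,0,0],"angular":[0,0,0],"claw":1},
  {"delta_pos":[0,0,0],"angular":[0,0,0],"claw":1},
  {"delta_pos":[0,0,0],"angular":[0,0,0],"claw":1},
  {"delta_pos":[0,0,0],"angular":[0,0,0],"claw":1},
])

```text
t: 11.53
position: [0.4965, 0.1242, 0.0104]
tool_rot: [0.762, -0.648, 0.0, -0.001]
wrist_force: [-0.4, 0.0, 5.8]
width: 0.275
finger_force: 58.7
```

```bash
python3 st.py|head -1; python3 - <<'E'
from h import *
s=state(); print(s["position"],s["tool_rot"])
E
```

```text
[ 0.1206  0.4332 -0.4571  0.6787  0.0008 -1.6111] [-0.0103  0.1383 -0.0211] [-0.4465  0.0105  5.8168]
[0.49647023 0.12420865 0.01038027] [ 7.61674924e-01 -6.47958578e-01  3.13687168e-04 -9.44678093e-04]
```

```bash
python3 - <<'E'
from h import *
d=math.radians; A=np.array([.4965,.1242,.12]); B=np.array([.5988,.2856,.12])
plan([(A,TD(d(-80.8)))]+[(A+(B-A)*f,TD(d(-80.8-179.2*f))) for f in (1/3,2/3,1)],1)
E
```

```text
31 rows
[{"delta_pos":[-0.0,-0.0,-0.183],"angular":[-0.0001,0.0,0.0],"claw":1},{"delta_pos":[-0.0,-0.0,-0.183],"angular":[-0.0001,0.0,0.0],"claw":1},{"delta_pos":[-0.0,-0.0,-0.182],"angular":[-0.0,0.0001,0.0],"claw":1},{"delta_pos":[-0.0,-0.001,-0.183],"angular":[-0.0001,0.0,0.0001],"claw":1},{"delta_pos":[-0.035,-0.031,0.0],"angular":[0.0,0.0,0.0184],"claw":1},{"delta_pos":[-0.039,-0.027,0.0],"angular":[0.0,0.0,0.0184],"claw":1},{"delta_pos":[-0.042,-0.022,0.0],"angular":[0.0,0.0,0.0184],"claw":1},{"delta_pos":[-0.044,-0.018,0.0],"angular":[0.0,0.0,0.0184],"claw":1},{"delta_pos":[-0.046,-0.012,0.0],"angular":[0.0,0.0,0.0185],"claw":1},{"delta_pos":[-0.047,-0.007,0.0],"angular":[0.0,0.0,0.0184],"claw":1},{"delta_pos":[-0.047,-0.002,0.0],"angular":[0.0,0.0,0.0185],"claw":1},{"delta_pos":[-0.047,0.004,0.0],"angular":[0.0,0.0,0.0184],"claw":1}]
[{"delta_pos":[-0.045,0.009,0.0],"angular":[0.0,0.0,0.0185],"claw":1},{"delta_pos":[-0.045,0.015,0.0],"angular":[0.0,-0.0,0.0184],"claw":1},{"delta_pos":[-0.043,0.02,0.0],"angular":[0.0,-0.0,0.0184],"claw":1},{"delta_pos":[-0.04,0.025,0.0],"angul
[... 378 characters left out ...]
,{"delta_pos":[-0.015,0.044,0.0],"angular":[0.0,-0.0,0.0184],"claw":1},{"delta_pos":[-0.01,0.046,0.0],"angular":[0.0,-0.0,0.0184],"claw":1},{"delta_pos":[-0.005,0.047,0.0],"angular":[0.0,-0.0,0.0184],"claw":1}]
[{"delta_pos":[0.001,0.047,0.0],"angular":[0.0,-0.0,0.0184],"claw":1},{"delta_pos":[0.006,0.047,0.0],"angular":[0.0,-0.0,0.0185],"claw":1},{"delta_pos":[0.012,0.046,0.0],"angular":[-0.0,-0.0,0.0184],"claw":1},{"delta_pos":[0.017,0.044,0.0],"angular":[-0.0,-0.0,0.0185],"claw":1},{"delta_pos":[0.022,0.042,0.0],"angular":[-0.0,-0.0,0.0184],"claw":1},{"delta_pos":[0.027,0.039,0.0],"angular":[-0.0,-0.0,0.0185],"claw":1},{"delta_pos":[0.031,0.035,0.0],"angular":[-0.0,-0.0,0.0184],"claw":1}]
```

move_arm([
  {"delta_pos":[0,0,-0.1],"angular":[0,0,0],"claw":1},
  {"delta_pos":[0,0,-0.2],"angular":[0,0,0],"claw":1},
  {"delta_pos":[0,0,-0.22],"angular":[0,0,0],"claw":1},
  {"delta_pos":[0,0,-0.22],"angular":[0,0,0],"claw":1},
  {"delta_pos":[-0.035,-0.03,0],"angular":[0,0,0.0185],"claw":1},
  {"delta_pos":[-0.04,-0.025,0],"angular":[0,0,0.0185],"claw":1},
  {"delta_pos":[-0.04,-0.02,0],"angular":[0,0,0.0185],"claw":1},
  {"delta_pos":[-0.045,-0.02,0],"angular":[0,0,0.0185],"claw":1},
  {"delta_pos":[-0.045,-0.01,0],"angular":[0,0,0.0185],"claw":1},
  {"delta_pos":[-0.045,-0.005,0],"angular":[0,0,0.0185],"claw":1},
  {"delta_pos":[-0.045,0,0],"angular":[0,0,0.0185],"claw":1},
  {"delta_pos":[-0.045,0.005,0],"angular":[0,0,0.0185],"claw":1},
])

```text
t: 12.53
position: [0.5239, 0.1716, 0.1202]
tool_rot: [-0.388, 0.922, 0.001, -0.0]
wrist_force: [0.3, 0.7, -1.1]
width: 0.275
finger_force: 59.1
```

move_arm([
  {"delta_pos":[-0.045,0.01,0],"angular":[0,0,0.0185],"claw":1},
  {"delta_pos":[-0.045,0.015,0],"angular":[0,0,0.0185],"claw":1},
  {"delta_pos":[-0.045,0.02,0],"angular":[0,0,0.0185],"claw":1},
  {"delta_pos":[-0.04,0.025,0],"angular":[0,0,0.0185],"claw":1},
  {"delta_pos":[-0.035,0.03,0],"angular":[0,0,0.0185],"claw":1},
  {"delta_pos":[-0.035,0.035,0],"angular":[0,0,0.0185],"claw":1},
  {"delta_pos":[-0.03,0.035,0],"angular":[0,0,0.0185],"claw":1},
  {"delta_pos":[-0.025,0.04,0],"angular":[0,0,0.0185],"claw":1},
  {"delta_pos":[-0.02,0.045,0],"angular":[0,0,0.0185],"claw":1},
  {"delta_pos":[-0.015,0.045,0],"angular":[0,0,0.0185],"claw":1},
  {"delta_pos":[-0.01,0.045,0],"angular":[0,0,0.0185],"claw":1},
  {"delta_pos":[-0.005,0.045,0],"angular":[0,0,0.0185],"claw":1},
])

```text
t: 13.53
position: [0.5695, 0.2434, 0.1201]
tool_rot: [0.295, 0.956, 0.0, -0.001]
wrist_force: [0.5, -0.4, -0.2]
width: 0.278
finger_force: 59.0
```

```bash
python3 - <<'E'
from h import *
d=math.radians; B=np.array([.5988,.2856,.12])
print(state()["joint_positions"],state()["finger_force"])
plan([(B,TD(d(100)))],1,amax=6)
E
```

```text
[3.00975276e-01 5.16937398e-01 7.43871134e-03 1.06221411e+00
 1.05613005e-03 8.99598939e-01] 59.03843879699707
8 rows
[{"delta_pos":[-0.0,0.043,0.0],"angular":[-0.0,-0.0,0.0159],"claw":1},{"delta_pos":[0.004,0.043,0.0],"angular":[-0.0,-0.0,0.0159],"claw":1},{"delta_pos":[0.008,0.042,0.0],"angular":[-0.0,-0.0,0.0159],"claw":1},{"delta_pos":[0.012,0.041,0.0],"angular":[-0.0,-0.0,0.0158],"claw":1},{"delta_pos":[0.016,0.04,0.0],"angular":[-0.0,-0.0,0.0159],"claw":1},{"delta_pos":[0.02,0.038,0.0],"angular":[-0.0,-0.0001,0.0158],"claw":1},{"delta_pos":[0.024,0.035,0.0],"angular":[-0.0001,-0.0,0.0159],"claw":1},{"delta_pos":[0.027,0.033,0.001],"angular":[-0.0,-0.0001,0.0158],"claw":1}]
```

move_arm([
  {"delta_pos":[0,0.045,0],"angular":[0,0,0.016],"claw":1},
  {"delta_pos":[0.005,0.045,0],"angular":[0,0,0.016],"claw":1},
  {"delta_pos":[0.01,0.04,0],"angular":[0,0,0.016],"claw":1},
  {"delta_pos":[0.01,0.04,0],"angular":[0,0,0.016],"claw":1},
  {"delta_pos":[0.015,0.04,0],"angular":[0,0,0.016],"claw":1},
  {"delta_pos":[0.02,0.04,0],"angular":[0,0,0.016],"claw":1},
  {"delta_pos":[0.025,0.035,0],"angular":[0,0,0.016],"claw":1},
  {"delta_pos":[0.025,0.035,0],"angular":[0,0,0.014],"claw":1},
  {"delta_pos":[0,0,0],"angular":[0,0,0],"claw":1},
  {"delta_pos":[0,0,0],"angular":[0,0,0],"claw":1},
])

```text
t: 14.37
position: [0.5992, 0.2856, 0.12]
tool_rot: [0.637, 0.771, -0.0, -0.001]
wrist_force: [-0.2, 0.1, -0.6]
width: 0.275
finger_force: 59.0
```

```bash
python3 - <<'E'
from h import *
np.set_printoptions(precision=4,suppress=True)
c=calibration("wrist"); im=camera("wrist"); cv2.imwrite("pics/w4.png",im[:,:,::-1]); s=state(); print(s["position"],s["joint_positions"])
w=lambda px,z: (lambda o,d:o+d*(z-o[2])/d[2])(*ray("wrist",px,c))
for n,z in [("blue_mid",.124),("blue_handle_end",.124),("free_place",.004),("tray",0.)]:
    for a in place_of(n,"wrist")[:2]: print(n,np.array(a["at"]),round(a["conf"],2),w(a["at"],z))
d=math.radians
plan([((.5988,.2856,.12),TD(d(100))),((.5988,.2856,.0165),TD(d(100)))],1,vmax=.02)
E
```

```text
[0.599  0.2854 0.1201] [0.3486 0.6059 0.1594 1.1252 0.0009 1.7311]
blue_mid [256.4 289.4] 0.74 [0.6046 0.2597 0.124 ]
blue_handle_end [251.6 148. ] 0.78 [0.5866 0.3406 0.124 ]
tray [294.9 213.7] 0.56 [0.6443 0.2619 0.    ]
7 rows
[{"delta_pos":[0.003,-0.001,0.002],"angular":[-0.0002,-0.0001,0.0019],"claw":1},{"delta_pos":[0.0,-0.0,0.115],"angular":[0.0,-0.0,0.0],"claw":1},{"delta_pos":[0.0,-0.0,0.115],"angular":[0.0,-0.0,0.0],"claw":1},{"delta_pos":[0.0,-0.0,0.115],"angular":[0.0,-0.0,0.0],"claw":1},{"delta_pos":[0.0,-0.0,0.115],"angular":[0.0,-0.0,0.0],"claw":1},{"delta_pos":[0.0,-0.0,0.115],"angular":[0.0,-0.0,0.0],"claw":1},{"delta_pos":[0.0,-0.001,0.115],"angular":[0.0,-0.0,0.0],"claw":1}]
```

View pics/w4.png

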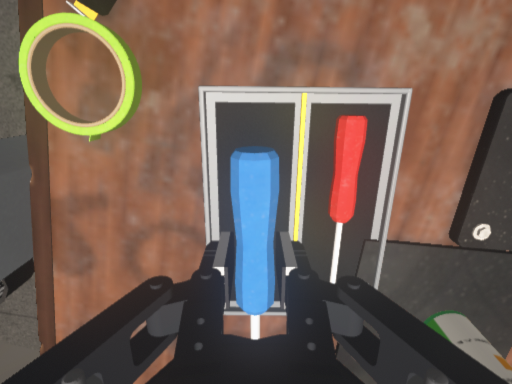

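The driver is held over the empty half (handle end at (254,150)), parallel to the red one with its handle the same way. Lowering.

move_arm([
  {"delta_pos":[0.003,-0.001,0.1],"angular":[0,0,0.002],"claw":1},
  {"delta_pos":[0,0,0.15],"angular":[0,0,0],"claw":1},
  {"delta_pos":[0,0,0.15],"angular":[0,0,0],"claw":1},
  {"delta_pos":[0,0,0.15],"angular":[0,0,0],"claw":1},
  {"delta_pos":[0,0,0.1],"angular":[0,0,0],"claw":1},
  {"delta_pos":[0,0,0.04],"angular":[0,0,0],"claw":1},
  {"delta_pos":[0,0,0],"angular":[0,0,0],"claw":1},
  {"delta_pos":[0,0,0],"angular":[0,0,0],"claw":1},
])

```text
t: 15.28
position: [0.5991, 0.2859, 0.017]
tool_rot: [0.643, 0.766, 0.0, -0.001]
wrist_force: [0.3, -0.9, -0.2]
width: 0.278
finger_force: 59.2
```

move_arm([
  {"delta_pos":[0,0,0.007],"angular":[0,0,0],"claw":1},
  {"delta_pos":[0,0,0.007],"angular":[0,0,0],"claw":1},
  {"delta_pos":[0,0,0],"angular":[0,0,0],"claw":1},
])

```text
t: 15.53
position: [0.5994, 0.2861, 0.015]
tool_rot: [0.643, 0.766, 0.0, -0.0]
wrist_force: [-0.1, 0.6, -1.6]
width: 0.275
finger_force: 59.2
```

move_arm([
  {"delta_pos":[0,0,0.006],"angular":[0,0,0],"claw":1},
  {"delta_pos":[0,0,0.004],"angular":[0,0,0],"claw":1},
  {"delta_pos":[0,0,0],"angular":[0,0,0],"claw":1},
])

```text
t: 15.78
position: [0.5994, 0.2862, 0.0144]
tool_rot: [0.643, 0.766, 0.001, -0.0]
wrist_force: [-2.2, -1.2, 5.7]
width: 0.273
finger_force: 59.9
```

move_arm([
  {"delta_pos":[0,0,0],"angular":[0,0,0],"claw":0.3},
  {"delta_pos":[0,0,0],"angular":[0,0,0],"claw":0.25},
  {"delta_pos":[0,0,0],"angular":[0,0,0],"claw":0.2},
  {"delta_pos":[0,0,0],"angular":[0,0,0],"claw":0.2},
  {"delta_pos":[0,0,0],"angular":[0,0,0],"claw":0.2},
  {"delta_pos":[0,0,0],"angular":[0,0,0],"claw":0.2},
])

```text
t: 16.28
position: [0.599, 0.286, 0.0129]
tool_rot: [0.643, 0.766, -0.0, -0.001]
wrist_force: [0.1, 0.6, -0.2]
width: 0.402
finger_force: 0.0
```

move_arm([
  {"delta_pos":[0,0,-0.03],"angular":[0,0,0],"claw":0.2},
  {"delta_pos":[0,0,-0.06],"angular":[0,0,0],"claw":0.2},
  {"delta_pos":[0,0,-0.1],"angular":[0,0,0],"claw":0.2},
  {"delta_pos":[0,0,-0.2],"angular":[0,0,0],"claw":0.2},
  {"delta_pos":[0,0,-0.2],"angular":[0,0,0],"claw":0.2},
  {"delta_pos":[0,0,-0.2],"angular":[0,0,0],"claw":0.2},
  {"delta_pos":[0,0,-0.2],"angular":[0,0,0],"claw":0.2},
  {"delta_pos":[0,0,-0.2],"angular":[0,0,0],"claw":0.2},
  {"delta_pos":[0,0,0],"angular":[0,0,0],"claw":0.2},
])

```text
t: 17.03
position: [0.6026, 0.2872, 0.2004]
tool_rot: [0.643, 0.766, 0.006, 0.003]
wrist_force: [0.9, 0.3, 1.4]
width: 0.396
finger_force: 0.0
```

```bash
python3 - <<'E'
from h import *
np.set_printoptions(precision=4,suppress=True)
c=calibration("wrist"); im=camera("wrist"); s=state(); print(s["position"],s["wrist_force"])
w=lambda px,z: (lambda o,d:o+d*(z-o[2])/d[2])(*ray("wrist",px,c))
for n,z in [("blue_mid",.017),("blue_handle_end",.017)]:
    for a in place_of(n,"wrist")[:1]:
        p=w(a["at"],z); print(n,round(a["conf"],2),p,"tray frame",Z(math.radians(-10)).apply(p-[.645,.2635,0]))
t=camera("top"); print("knob",[ (a["at"],a["conf"]) for a in place_of("dial_centre","top")[:1]])
o=np.zeros((384,800,3),np.uint8); o[:,:512]=im
k=cv2.resize(t[120:190,290:360],(288,288),interpolation=cv2.INTER_CUBIC); o[:288,512:]=k
cv2.imwrite("pics/fin.png",o[:,:,::-1])
E
```

```text
[0.6019 0.2869 0.1973] [ 0.2922  0.0467 -0.5476]
blue_mid 0.93 [0.6016 0.2582 0.017 ] tray frame [-0.0437  0.0023  0.017 ]
blue_handle_end 0.8 [0.5864 0.3411 0.017 ] tray frame [-0.0442  0.0866  0.017 ]
knob [([325.2, 157.8], 0.95)]
```

View pics/fin.png

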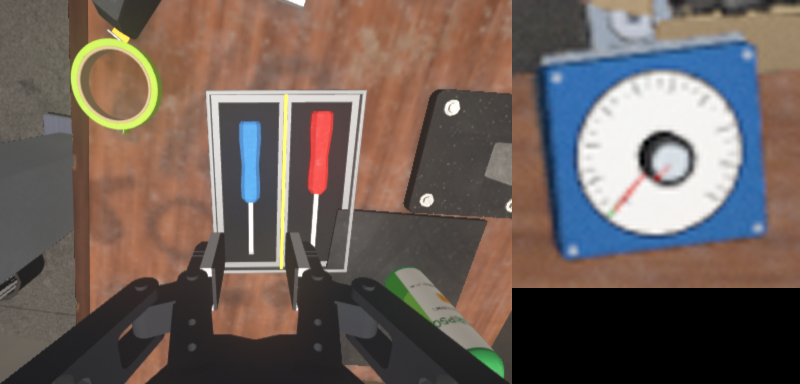

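The blue driver lies in the empty half (columns 240–260, rows 122–255), parallel to the red one. The red pointer lies on the green zero mark. Handing in.

```bash
python3 -c "
from station import *
print(close_job())"
```

```text
the job is handed in; nothing more can be done
None
```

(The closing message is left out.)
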